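Pack the feed roller and its brackets into the changeover case

ROBOT

A 6-joint arm with a two-finger parallel gripper is mounted at the origin on the work surface. World frame = base frame: x ahead of the robot, y to its left, z up, the work surface at z = 0. Lengths are in m, angles in rad, forces in N, time in s.
With the tool pointing down it reaches from about 0.15 to 0.775 m from the base axis. Payload 6.1 kg.
Tool frame: the origin (TCP) lies at the very end of the fingers, on their centre line; the grasp point (between the pads) lies 19 mm behind it; z points along the fingers, y is the line along which they close (so a half turn about z gives the same grasp; the last joint's range is limited). The gripper opens to 85 mm and grips with 20 to 120 N. Pads are 22 mm wide; open, the fingers measure 114 mm over their backs; the gripper's body (76 mm by 85 mm) begins 54 mm behind the grasp point. The pads swing forward as they close: fully open they stand 13 mm farther back than shut.
Start: joints at [-1.223, 0.126, -0.04, 1.405, 0, 1.571], TCP at [0.179, -0.494, 0.231] pointing down, gripper open.
Joint ranges: [-2.72, 2.72], [-0.95, 1.95], [-1.27, 1.35], [-1.78, 2.02], [-1.46, 1.47], [-3.14, 3.14]. Speed limits (rad/s): [2.39, 2.39, 3.01, 3.14, 3.14, 3.14].

INTERFACE

Orientations are given as a unit quaternion [x, y, z, w].
In Python, from plant import arm gives the robot as it stands. The module is installed in compiled form; this text tells all that it offers.
- The arm moves only by the tool move_arm, never from a script. Its argument "deltas" is a list of rows, each a list of 3 entries, a list of its own where there are three numbers: the shift along the tool's x, y, z as a fraction of full scale, then the turn, a rotation vector about the tool's x, y, z as a fraction of full scale, then the opening, from 0 (shut) to 1 (fully open). A call has 1 to 12 rows; each row is the pose to reach, as a shift and turn from the pose commanded when the call began, along the tool's axes at that moment; what a row does not reach only later rows make up. Full scale, the value 1, is 300 mm for a shift and 90 degrees for a turn. A row lasts 1/8 s, in which the tool goes at most 62.5 mm and 10.7 degrees, less where a joint would pass 70% of its speed; a pose out of reach is approached as far as the arm can. A call with a number of a shift or a turn outside -1 to 1 is refused whole. A call with a gripper value outside its range is refused whole. The fingers move at their own pace and stop on an object; "force" is the grip in N (left out, the last holds). Time passes only in rows, so rows that repeat a pose let the fingers close. It gives the time, the measured TCP pose, the force, the opening and the grip force at its end, in the units of the state.
- arm.get_state(): the state, without advancing time (a new reading comes with each control period).
- arm.read_camera(name): name is "scene" or "top" or "wrist"; returns a dict with "color" (384x512x3 uint8, red, green, blue), "depth" (384x512 float32, m along the optical axis (not along the pixel's ray), 0 where there is no reading), "fx", "fy", "cx", "cy" (pixels), "xyz" and "rotation" of the camera in the world; the wrist camera has in their place "T_tool_cam" (4x4, takes a point from camera to tool coordinates, whose origin is the TCP and whose axes are the flange's). Camera axes: x right, y down, z forward; pixel columns grow to the right and rows downward; lengths in m; the calibration is good to about 2 mm. A picture is of the moment at which its call begins: read the wrist's pose just before it.
- arm.job_done(): hands the job in; it is judged then, once.
Trained networks look in a picture, given as the dict that the camera call returned (one of the last four; its "shot" number tells which), for a name from the list of things; names that differ only in an ending like _2 or _b are one class to them, and where a whole thing is asked for, a point or a joint stands for the part that bears it (a point fixed in the world has none). Each returns a list of dicts, best first, with "score" (0 to 1); they miss things now and then, are a little off and sometimes report something else, mostly with a low value. They report only what shows in the picture. A call takes as long as a camera call.
- arm.spot_in(picture, label): "extent" ([centre column, centre row, width, height] in pixels, round what is visible of it).
- arm.trace(picture, label): "pixels" (384x512 bool, what is visible of it) and "extent" ([centre column, centre row, width, height] in pixels, round what is visible of it).
The state is a dict: "t": time; "q": joint angles; "dq": joint speeds; "effort": joint torques, N m; "position": TCP position; "tcp_rot": TCP orientation; "ft_force": force on the tool from outside, world axes, zero at the start; "moment": the same for the moment, N m; "finger_gap": opening from 0.0 (shut) to 1.0 (fully open); "grip_force": force on a finger pad.
Only numpy, scipy, OpenCV 4.12 (cv2) and the standard library are available. Lean on these libraries where they do the work, as an engineer would, in place of code of your own. Each camera call takes 0.05 s, during which the arm holds its last target. There are 200 camera calls.

TASK

Pack the wire feeder's changeover kit into the open black case: both aluminium brackets flat and fully down, upright plates standing, with the short bracket's foot lying on the long bracket's foot, and the roller laid across the V-notches of both upright plates so that it is cradled in both. The short bracket's plate must be at the end farther from the long bracket's plate, so that the roller's thick rubber sleeve hangs free between the two plates. Do not disturb the other things on the bench.

Things in the scene. Friction and masses are not known exactly. Their poses are not given: they have to be found in the camera images.
- case_floor (a point): Shallow open black plastic case fixed to the bench, same both ways round. Point: centre of its inner floor, 5 mm above the bench; x along its length. Inside 161 (x) x 73 mm (y); 4 mm walls rise 30 mm above the floor, then a rim flares outward at 45 degrees up to 36 mm. The long bracket goes in first, either way round, 2.5 mm play each side.
- long_bracket_mid (a point): Long bracket, aluminium, 0.34-0.55 kg, stands on its foot: flat, 156 (x) x 68 (y) x 12 mm. Upright plate 12 mm thick (x), 44 wide (y), centred at x = -27 mm from the foot's middle, y = 0; top edge has a 90-degree V-notch along x, its bottom 84 mm above the underside, horns up to 102. Point: over the foot's middle, 51 mm above the underside (in the air beside the plate).
- short_bracket_mid (a point): Short bracket, like the long one, 0.22-0.36 kg: foot 94 (x) x 68 (y) x 12 mm; plate 12 x 44 mm centred at x = +20 mm, y = 0; notch bottom 72 mm up, horns 90. Point: over the foot's middle, 45 mm above the underside. Packed: foot between the long one's plate and the case's end wall (101 mm room), x axis the same way as the long one's; notches equally high.
- roller_mid (a point): Feed roller, 0.2-0.42 kg: steel bar 26 mm across, 130 mm long, with a black rubber sleeve 36 mm across, 46 mm long, around its middle. Point: its centre; x along its axis; same both ways round. Starts in the wooden rest. Seated in V-notches its axis is 18.4 mm above their bottoms. Packed, the two plates' facing sides are about 66 mm apart.
- rest: Fixed low wooden rest holding the roller at the start, axis 34 mm above the bench. Base 124 (x) x 50 x 6 mm; two V saddles 12 mm thick, centred 46 mm either side of the middle, about 30 mm high. Origin: centre of its underside, x along the roller.
- screwdriver: bystander: screwdriver lying down (mm); origin at its underside
- spool: bystander: small empty black wire spool standing on a flange, 80 across, 56 high (mm); origin at its underside
- jar: bystander: closed jar, 60 across, 90 high (mm); origin at its underside
- tray: bystander: clear empty tray 70 x 140 x 35 (mm); origin at its underside
- mug: bystander: white mug, 80 across, 90 high (mm); origin at its underside
- wrench: bystander: wrench lying flat (mm); origin at its underside

How it is judged:
On the way, in this order (a step that is already met when the one before it is completed fails the run):
1. the long bracket lies flat on the floor of the case (horizontal distance between long_bracket_mid and case_floor below 0.007 m and z of long_bracket_mid in the frame of case_floor between 0.048 and 0.0545 m and angle between long_bracket_mid's own z axis and vertical below 0.05 rad), for 0.2 s.
2. the short bracket's foot lies flat on the long bracket's foot in the case, plate to the far end (all of step 1 and x of short_bracket_mid in the frame of long_bracket_mid between 0.021 and 0.041 m and y of short_bracket_mid in the frame of long_bracket_mid between -0.009 and 0.009 m and z of short_bracket_mid in the frame of long_bracket_mid between 0.003 and 0.0095 m and angle between short_bracket_mid's own z axis and vertical below 0.05 rad and x of long_bracket_mid in the frame of short_bracket_mid between -0.041 and -0.021 m), for 0.2 s.
At the end, for the whole second after the job is handed in: Long bracket flat on the case floor (+-3 mm high, centred within 7 mm); short bracket flat on its foot (+-3 mm high, 31 +-10 mm along, +-9 mm across); both upright within 0.05 rad; roller in both notches (+-4.5 mm high, +-8 mm across, 12 +-18 mm along, within 0.1 rad); all released and staying (all of step 2 and x of roller_mid in the frame of long_bracket_mid between -0.006 and 0.03 m and y of roller_mid in the frame of long_bracket_mid between -0.008 and 0.008 m and z of roller_mid in the frame of long_bracket_mid between 0.047 and 0.056 m and angle between the x axis of roller_mid and the x axis of long_bracket_mid, either way round below 0.1 rad); the robot touches nothing.
It fails at once if a bystander was pushed more than 30 mm (distance of any of screwdriver, spool, jar, tray, mug, wrench from where it was at the start of the episode above 0.03 m).
It also fails if it takes over 72 s, if anything falls off the work surface, if the arm or the gripper's body presses on something with over 40 N, if the wrist force passes 120 N, or if a joint passes its speed limit or range.

## Working session

There is one attempt and no reset: what is moved stays moved. The work goes in short steps, Python scripts to look and compute and a tool call to move; the robot and the scene stay as the last step left them, time stands still between calls to the robot, and variables do not carry over. Pictures are saved under pics/ and viewed, at most 10 in all, crops included, and the job is handed in when it is done.

Besides the shell and the picture viewer there is one more tool, called after ">>>" as name(argument=value, ...), one argument or row to a line, values as JSON. move_arm: Moves the arm, as the interface text tells. Its arguments: {"type":"object","properties":{"deltas":{"type":"array","items":{"type":"array"}},"force":{"type":"number"}},"required":["deltas"]}

```bash
mkdir -p pics; cat > h.py <<'E'
import numpy as np, cv2
from plant import arm
from scipy.spatial.transform import Rotation as R
def cloud(p, T=None):
    d=p["depth"]; v,u=np.mgrid[:d.shape[0],:d.shape[1]]
    c=np.stack([(u-p["cx"])/p["fx"]*d,(v-p["cy"])/p["fy"]*d,d],-1)
    if T is None:
        r=np.array(p["rotation"]); 
        if r.shape!=(3,3): r=R.from_quat(r).as_matrix()
        w=c@r.T+np.array(p["xyz"])
    else: w=c@T[:3,:3].T+T[:3,3]
    w[d<=0]=np.nan
    return w
def wristT(s,p):
    T=np.eye(4);T[:3,:3]=R.from_quat(s["tcp_rot"]).as_matrix();T[:3,3]=s["position"]
    return T@np.array(p["T_tool_cam"])
def save(p,n): cv2.imwrite("pics/"+n+".png",p["color"][:,:,::-1])
E
python3 - <<'E'
from h import *
s=arm.get_state(); print({k:np.round(v,3) for k,v in s.items()})
for n in ["top","scene"]:
    p=arm.read_camera(n); save(p,n+"0"); w=cloud(p); np.save(n+"0.npy",w)
    print(n,p["xyz"],np.round(p["rotation"],3),p["fx"])
    for l in ["case_floor","long_bracket_mid","short_bracket_mid","roller_mid","rest","screwdriver","spool","jar","tray","mug","wrench"]:
        for t in arm.trace(p,l)[:2]:
            m=t["pixels"]; q=w[m]; q=q[~np.isnan(q[:,0])]
            print(l,round(t["score"],2),np.round(t["extent"]),m.sum(),np.round(np.median(q,0),3) if len(q) else "", np.round(np.percentile(q,[2,98],axis=0),3).tolist() if len(q) else "")
E
python3 -c "
import cv2,numpy as np
a=cv2.imread('pics/top0.png');cv2.imwrite('pics/top0b.png',cv2.resize(a,(800,600)))"
```

```text
{'t': np.float64(0.0), 'q': array([-1.223,  0.126, -0.041,  1.405, -0.   ,  1.571]), 'dq': array([-0.   , -0.001,  0.   ,  0.   , -0.   ,  0.001]), 'effort': array([ 3.0000e-03, -4.3591e+01,  3.5292e+01,  1.7000e-02,  0.0000e+00,
       -0.0000e+00]), 'position': array([ 0.179, -0.493,  0.231]), 'tcp_rot': array([ 0.985,  0.173, -0.   , -0.001]), 'ft_force': array([ 0.019, -0.387,  0.047]), 'moment': array([-0.035,  0.011,  0.038]), 'grip_force': np.float64(0.0), 'finger_gap': np.float64(0.999)}
top [0.39518244 0.0197949  1.2734832 ] [ 0.713 -0.697  0.045 -0.055] 370.6838507811595
case_floor 0.95 [249. 189.  35.  49.] 1311 [0.578 0.066 0.005] [[0.493, 0.018, -0.001], [0.659, 0.112, 0.042]]
long_bracket_mid 0.67 [355. 182.  33.  45.] 873 [ 0.603 -0.291  0.012] [[0.537, -0.342, 0.006], [0.679, -0.245, 0.098]]
short_bracket_mid 0.68 [326. 233.  24.  32.] 533 [ 0.439 -0.193  0.012] [[0.394, -0.232, 0.006], [0.483, -0.155, 0.087]]
roller_mid 0.82 [174. 208.  24.  37.] 346 [0.508 0.318 0.046] [[0.453, 0.289, 0.008], [0.565, 0.351, 0.054]]
rest 0.58 [180. 207.  12.  36.] 125 [0.516 0.303 0.
[... 1598 characters left out ...]
26.] 304 [ 0.437 -0.462  0.008] [[0.37, -0.533, 0.001], [0.5, -0.396, 0.012]]
spool 0.85 [321. 223.  25.  35.] 661 [0.762 0.176 0.056] [[0.718, 0.144, 0.003], [0.79, 0.216, 0.06]]
jar 0.96 [376. 182.  28.  28.] 525 [0.689 0.418 0.062] [[0.609, 0.4, 0.0], [0.708, 0.483, 0.094]]
tray 0.68 [357. 135.  38.  24.] 645 [0.415 0.515 0.015] [[0.379, 0.439, 0.001], [0.466, 0.582, 0.036]]
tray 0.34 [324. 158.  30.  22.] 314 [0.518 0.319 0.044] [[0.459, 0.289, 0.002], [0.573, 0.374, 0.054]]
mug 0.9 [211. 257.  36.  43.] 1069 [ 0.757 -0.183  0.051] [[0.722, -0.223, 0.001], [0.814, -0.127, 0.092]]
wrench 0.53 [ 96. 204.  47.  25.] 328 [ 0.422 -0.477  0.007] [[0.362, -0.533, -0.002], [0.495, -0.41, 0.012]]
```

View pics/top0b.png

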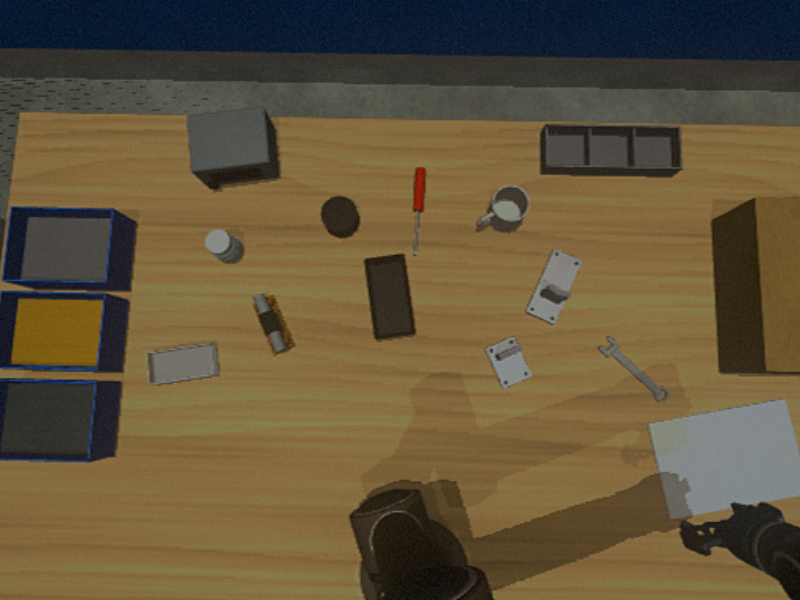

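View pics/scene0.png

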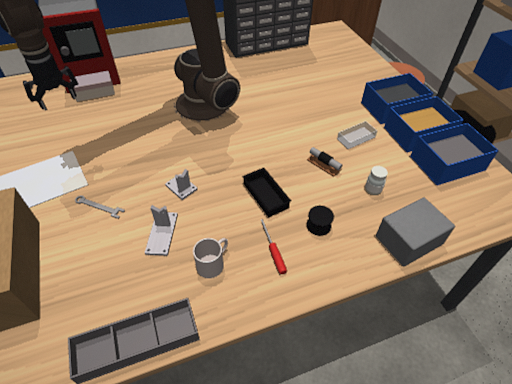

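The top view (800x600) shows the case at (389,297), the long bracket at (554,287), the short bracket at (508,362) and the roller at (270,323). The scene view agrees with this. Next I fit the poses.

```bash
python3 - <<'E'
from h import *
def fit(q):
    r=cv2.minAreaRect((q[:,:2]*1000).astype(np.float32)); b=cv2.boxPoints(r); e=[b[1]-b[0],b[2]-b[1]]
    e=max(e,key=np.linalg.norm); return np.round(r[0],1),np.round(sorted(r[1]),1),round(np.degrees(np.arctan2(e[1],e[0]))%180,1)
W={n:np.load(n+"0.npy").reshape(-1,3) for n in["top","scene"]}
def box(w,c,r,z0,z1): return w[(np.hypot(w[:,0]-c[0],w[:,1]-c[1])<r)&(w[:,2]>z0)&(w[:,2]<z1)]
for n,w in W.items():
    for nm,c,r in[("long",(.61,-.293),.1),("short",(.44,-.193),.075)]:
        f=box(w,c,r,.007,.03); p=box(w,c,r,.04,.12); print(n,nm,fit(f),len(f),"plate",fit(p),np.round(p.mean(0),3),np.round(p[:,2].max(),3))
    f=box(w,(.578,.066),.11,.02,.05);print(n,"case",fit(f),len(f))
    f=box(w,(.512,.32),.09,.035,.06);print(n,"roller",fit(f),len(f),f[:,2].max())
E
```

```text
top long (array([ 609.7, -295.7]), array([ 68.5, 155.8]), np.float32(156.2)) 749 plate (array([ 584.3, -285. ]), array([13.2, 46.9]), np.float32(65.8)) [ 0.583 -0.283  0.08 ] 0.104
top short (array([ 438.6, -191.3]), array([75.6, 93.8]), np.float32(24.8)) 488 plate (array([ 458.7, -186.9]), array([12.2, 48.5]), np.float32(114.7)) [ 0.458 -0.186  0.079] 0.09
top case (array([575.1,  65.4]), array([ 89.2, 177.2]), np.float32(9.5)) 387
top roller (array([511.3, 321.4]), array([ 35.4, 130.2]), np.float32(27.4)) 330 0.05606252990839389
scene long (array([ 620.6, -300.1]), array([136.9, 152.1]), np.float32(0.1)) 808 plate (array([ 587.2, -283.7]), array([15.3, 48.6]), np.float32(69.4)) [ 0.59  -0.283  0.075] 0.105
scene short (array([ 436.9, -191.9]), array([ 75.5, 109.5]), np.float32(24.7)) 302 plate (array([ 461.5, -183.6]), array([16.8, 48.7]), np.float32(114.0)) [ 0.464 -0.185  0.067] 0.094
scene case (array([576.3,  67.8]), array([ 91.3, 179.8]), np.float32(9.6)) 524
scene roller (array([515.1, 320. ]), array([ 37., 132.]), np.float32(32.4)) 252 0.05825999802588644
```

```bash
cat >> h.py <<'E'
def plan(x,y,z,yaw):
    s=arm.get_state(); r=R.from_quat(s["tcp_rot"]); g=R.from_euler("z",yaw,degrees=True)*R.from_euler("x",180,degrees=True)
    d=r.inv().apply(np.array([x,y,z])-s["position"]); w=(r.inv()*g).as_rotvec()
    print("d",np.round(d/.3,4).tolist(),"w",np.round(np.degrees(w)/90,4).tolist(),"rows",round(max(np.linalg.norm(d)/.0625,np.degrees(np.linalg.norm(w))/10.7),1))
def st():
    s=arm.get_state(); r=R.from_quat(s["tcp_rot"]).as_matrix()
    print("t",round(float(s["t"]),2),"p",np.round(s["position"]*1000,1),"yaw",round(np.degrees(np.arctan2(r[1,0],r[0,0])),2),"zax",np.round(r[:,2],3),"q",np.round(s["q"],2),"F",np.round(s["ft_force"],1),"gap",round(float(s["finger_gap"]),3),"grip",round(float(s["grip_force"]),1)); return s
E
python3 -c "
from h import *
plan(.44,-.37,.22,66.2);plan(.585,-.2848,.2,66.2)"
```

```text
d [0.9585, -0.0906, 0.0377] w [0.0, 0.0, -0.5142] rows 4.6
d [1.5097, -0.1929, 0.1044] w [0.0, 0.0, -0.5142] rows 7.3
```

>>> move_arm(
  deltas=[
    [[0.96,-0.09,0.04],[0,0,-0.514],1],
    [[0.96,-0.09,0.04],[0,0,-0.514],1],
    [[0.96,-0.09,0.04],[0,0,-0.514],1],
    [[0.96,-0.09,0.04],[0,0,-0.514],1],
    [[0.96,-0.09,0.04],[0,0,-0.514],1],
    [[0.96,-0.09,0.04],[0,0,-0.514],1],
    [[0.96,-0.09,0.04],[0,0,-0.514],1],
  ],
)

```text
t: 2.08
position: [0.4401, -0.3701, 0.2192]
tcp_rot: [0.838, 0.546, -0.0, -0.0]
ft_force: [-0.2, -0.1, 0.1]
finger_gap: 1.001
grip_force: 0.0
```

```bash
python3 -c "
from h import *
st();plan(.585,-.2848,.2,66.2)"
```

```text
t 2.08 p [ 440.1 -370.1  219.2] yaw 66.17 zax [-0.001  0.    -1.   ] q [-0.7   0.22  0.05  1.4  -0.    1.29] F [-0.2 -0.1  0.1] gap 1.001 grip 0.0
d [0.4553, 0.327, 0.0637] w [-0.0004, 0.0001, -0.0004] rows 2.7
```

>>> move_arm(
  deltas=[
    [[0.455,0.327,0.064],[0,0,0],1],
    [[0.455,0.327,0.064],[0,0,0],1],
    [[0.455,0.327,0.064],[0,0,0],1],
    [[0.455,0.327,0.064],[0,0,0],1],
    [[0.455,0.327,0.064],[0,0,0],1],
  ],
)

```text
t: 2.7
position: [0.5842, -0.2858, 0.2003]
tcp_rot: [0.838, 0.545, -0.0, 0.0]
ft_force: [0.6, 0.6, 0.5]
finger_gap: 1.003
grip_force: 0.0
```

```bash
cat >> h.py <<'E'
def fit(q):
    r=cv2.minAreaRect((q[:,:2]*1000).astype(np.float32)); b=cv2.boxPoints(r); e=[b[1]-b[0],b[2]-b[1]]
    e=max(e,key=np.linalg.norm); return np.round(r[0],1).tolist(),np.round(sorted(r[1]),1).tolist(),round(float(np.degrees(np.arctan2(e[1],e[0]))%180),1)
def box(w,c,r,z0,z1):
    w=w.reshape(-1,3); return w[(np.hypot(w[:,0]-c[0],w[:,1]-c[1])<r)&(w[:,2]>z0)&(w[:,2]<z1)]
def wrist(n=None):
    s=st(); p=arm.read_camera("wrist")
    if n: save(p,n)
    return s,p,cloud(p,wristT(s,p))
E
python3 -c "
from h import *
s,p,w=wrist('w1')
for z0,z1 in [(.007,.03),(.04,.12)]:
  f=box(w,(.61,-.293),.11,z0,z1); print(len(f), fit(f) if len(f) else '')
plan(.585,-.2848,.041,66.2)"
```

```text
t 2.7 p [ 584.2 -285.8  200.3] yaw 66.09 zax [-0. -0. -1.] q [-0.45  0.37  0.21  1.41 -0.    1.53] F [0.6 0.6 0.5] gap 1.003 grip 0.0
7453 ([610.7, -294.3], [67.8, 156.5], 156.1)
841 ([585.7, -283.5], [11.9, 46.9], 65.8)
d [0.0053, 0.0011, 0.532] w [0.0001, 0.0003, -0.0015] rows 2.6
```

View pics/w1.png

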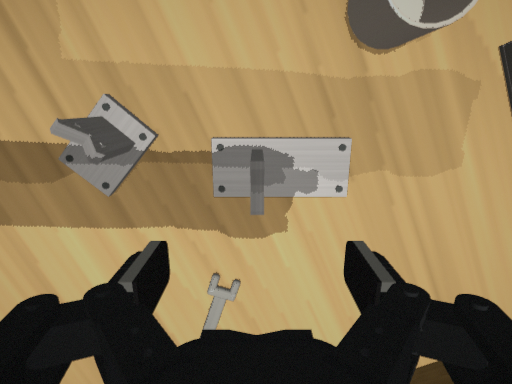

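The wrist view shows the long bracket at (282,167) and the short one at (108,145). The fit gives 68x156 mm at -23.9°, which agrees with the top view to within 1.5 mm. I go down and grip the plate.

>>> move_arm(
  deltas=[
    [[0.008,0.002,0.2],[0,0,0],1],
    [[0.008,0.002,0.4],[0,0,0],0.6],
    [[0.008,0.002,0.5],[0,0,0],0.5],
    [[0.008,0.002,0.531],[0,0,0],0.4],
    [[0.008,0.002,0.531],[0,0,0],0.3],
    [[0.008,0.002,0.531],[0,0,0],0],
    [[0.008,0.002,0.531],[0,0,0],0],
    [[0.008,0.002,0.531],[0,0,0],0],
    [[0.008,0.002,0.531],[0,0,0],0],
    [[0.008,0.002,0.531],[0,0,0],0],
  ],
  force=80,
)

```text
t: 4.0
position: [0.5877, -0.2837, 0.0431]
tcp_rot: [0.838, 0.546, 0.0, 0.002]
ft_force: [-2.5, -1.6, 7.1]
finger_gap: 0.128
grip_force: 79.4
```

```bash
python3 -c "
from h import *
st()"
```

```text
t 4.0 p [ 587.7 -283.7   43.1] yaw 66.17 zax [ 0.003 -0.002 -1.   ] q [-0.45  0.42 -0.07  1.08 -0.    1.54] F [-2.5 -1.6  7.1] gap 0.128 grip 79.4
```

>>> move_arm(
  deltas=[
    [[0,0,-0.15],[0,0,0],0],
    [[0,0,-0.3],[0,0,0],0],
    [[0,0,-0.46],[0,0,0],0],
    [[0,0,-0.46],[0,0,0],0],
  ],
)

```text
t: 4.5
position: [0.5889, -0.2836, 0.1835]
tcp_rot: [0.838, 0.546, 0.002, 0.003]
ft_force: [0.3, -1.2, -5.0]
finger_gap: 0.129
grip_force: 79.1
```

```bash
python3 -c "
from h import *
st();plan(.568,-.1,.18,85);plan(.549,.0615,.18,99.5)"
```

```text
t 4.5 p [ 588.9 -283.6  183.5] yaw 66.2 zax [ 0.007 -0.003 -1.   ] q [-0.45  0.37  0.17  1.36  0.    1.54] F [ 0.3 -1.2 -5. ] gap 0.129 grip 79.1
d [0.5318, -0.3108, 0.0091] w [0.0051, 0.0009, -0.2089] rows 3.0
d [0.9987, -0.586, 0.0068] w [0.0049, 0.0015, -0.37] rows 5.6
```

>>> move_arm(
  deltas=[
    [[0.2,-0.117,0.003],[0,0,-0.08],0],
    [[0.4,-0.234,0.005],[0,0,-0.16],0],
    [[0.6,-0.35,0.005],[0,0,-0.24],0],
    [[0.8,-0.47,0.005],[0,0,-0.32],0],
    [[0.93,-0.545,0.005],[0,0,-0.37],0],
    [[0.99,-0.586,0.006],[0,0,-0.37],0],
    [[0.999,-0.586,0.006],[0,0,-0.37],0],
    [[0.999,-0.586,0.006],[0,0,-0.37],0],
    [[0.999,-0.586,0.006],[0,0,-0.37],0],
  ],
)

```text
t: 5.62
position: [0.5469, 0.0614, 0.1763]
tcp_rot: [0.647, 0.763, -0.0, -0.0]
ft_force: [-0.3, -0.2, -4.7]
finger_gap: 0.132
grip_force: 79.7
```

```bash
python3 - <<'E'
from h import *
s,p,w=wrist('w2')
r=R.from_quat(s["tcp_rot"]).as_matrix()
f=box(w,(.575,.066),.13,.025,.048); print("case",len(f), fit(f))
# foot top: fit points between z 0.11..0.17
for z0 in np.arange(.1,.2,.01): print(round(z0,2), len(box(w,(.575,.066),.15,z0,z0+.01)),end="; ")
f=box(w,(.575,.066),.15,.12,.175); print("foot",len(f),fit(f),np.median(f[:,2]))
np.save("w2.npy",w)
plan(.549,.0615,.06,99.5)
E
```

```text
t 5.62 p [546.9  61.4 176.3] yaw 99.41 zax [-0.001 -0.    -1.   ] q [ 0.11  0.18 -0.1   1.3  -0.    1.52] F [-0.3 -0.2 -4.7] gap 0.132 grip 79.7
case 2171 ([571.8, 94.0], [34.2, 177.6], 9.3)
0.1 0; 0.11 0; 0.12 0; 0.13 464; 0.14 20777; 0.15 101; 0.16 123; 0.17 156; 0.18 457; 0.19 689; foot 21532 ([574.4, 65.1], [69.0, 156.6], 9.2) 0.1459470373885725
d [-0.0005, 0.0069, 0.3883] w [-0.0005, 0.0001, -0.0011] rows 1.9
```

View pics/w2.png

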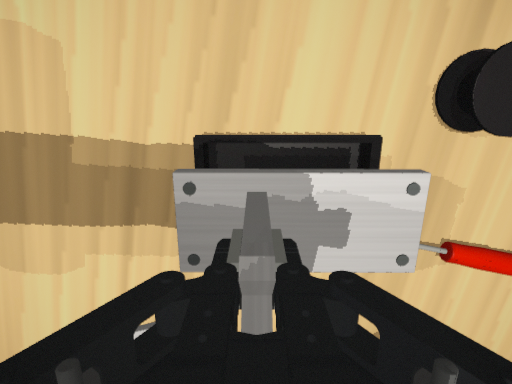

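The wrist view shows the bracket's foot at (300,220), covering the case at (288,150), with the feeder spool top right and clear. The foot is about 1.5 mm short along the case and 0.9 mm across it, so I correct that and go down.

>>> move_arm(
  deltas=[
    [[0.003,0.005,0.1],[0,0,0],0],
    [[0.003,0.005,0.2],[0,0,0],0],
    [[0.003,0.005,0.27],[0,0,0],0],
    [[0.003,0.005,0.31],[0,0,0],0],
    [[0.003,0.005,0.34],[0,0,0],0],
    [[0.003,0.005,0.37],[0,0,0],0],
    [[0.003,0.005,0.39],[0,0,0],0],
    [[0.003,0.005,0.39],[0,0,0],0],
  ],
)

```text
t: 6.68
position: [0.5482, 0.0635, 0.0597]
tcp_rot: [0.646, 0.763, -0.0, -0.0]
ft_force: [0.6, -1.8, -4.1]
finger_gap: 0.128
grip_force: 79.6
```

```bash
python3 - <<'E'
from h import *
s,p,w=wrist()
f=box(w,(.575,.066),.105,.02,.06); 
h,e=np.histogram(f[:,2],np.arange(.02,.062,.003)); print(h.tolist())
E
```

```text
t 6.67 p [548.2  63.5  59.7] yaw 99.49 zax [-0. -0. -1.] q [ 0.12  0.23 -0.29  1.05 -0.    1.52] F [ 0.6 -1.8 -4.1] gap 0.128 grip 79.6
[90, 444, 5351, 16484, 691, 2470, 4364, 1839, 29, 36, 41, 39, 43]
```

>>> move_arm(
  deltas=[
    [[0,0,0.015],[0,0,0],0],
    [[0,0,0.03],[0,0,0],0],
    [[0,0,0.042],[0,0,0],0],
    [[0,0,0.046],[0,0,0],0],
    [[0,0,0.046],[0,0,0],0],
  ],
)

```text
t: 7.35
position: [0.5483, 0.0634, 0.0471]
tcp_rot: [0.646, 0.763, 0.0, 0.0]
ft_force: [-4.3, -1.7, 5.3]
finger_gap: 0.131
grip_force: 81.1
```

```bash
python3 - <<'E'
from h import *
s,p,w=wrist()
f=box(w,(.575,.066),.105,.006,.026); print(len(f),fit(f),np.median(f[:,2]))
f=box(w,(.575,.066),.115,.034,.046); print(len(f),fit(f))
E
```

```text
t 7.35 p [548.3  63.4  47.1] yaw 99.48 zax [ 0. -0. -1.] q [ 0.12  0.24 -0.31  1.02 -0.    1.52] F [-4.3 -1.7  5.3] gap 0.131 grip 81.1
23667 ([575.6, 68.5], [78.5, 169.4], 9.4) 0.016905789806502508
9837 ([576.2, 67.8], [88.4, 178.7], 9.2)
```

>>> move_arm(
  deltas=[
    [[0,0,0],[0,0,0],0.5],
    [[0,0,0],[0,0,0],0.5],
    [[0,0,0],[0,0,0],0.5],
    [[0,0,-0.1],[0,0,0],0.5],
    [[0,0,-0.25],[0,0,0],0.6],
    [[0,0,-0.4],[0,0,0],1],
    [[0,0,-0.5],[0,0,0],1],
    [[0,0,-0.5],[0,0,0],1],
  ],
)

```text
t: 8.4
position: [0.5499, 0.0637, 0.199]
tcp_rot: [0.646, 0.763, 0.002, 0.002]
ft_force: [0.2, -0.3, -0.7]
finger_gap: 1.001
grip_force: 0.0
```

```bash
python3 - <<'E'
from h import *
s,p,w=wrist()
f=box(w,(.575,.066),.095,.010,.024); print(len(f),fit(f),np.median(f[:,2]))
f=box(w,(.575,.066),.115,.034,.046); print(len(f),fit(f))
f=box(w,(.575,.066),.115,.06,.12); print(len(f),fit(f),f[:,2].max())
plan(.457,-.183,.2,114.7)
E
```

```text
t 8.4 p [549.9  63.7 199. ] yaw 99.49 zax [ 0.005  0.001 -1.   ] q [ 0.12  0.18 -0.05  1.34  0.    1.52] F [ 0.2 -0.3 -0.7] gap 1.001 grip 0.0
8391 ([576.4, 65.6], [71.7, 162.0], 9.5) 0.016890637250683127
3807 ([576.3, 66.5], [89.1, 177.7], 9.4)
842 ([549.1, 62.8], [12.0, 47.1], 99.5) 0.10848371058830056
d [-0.7602, -0.4383, -0.0108] w [0.0015, 0.0003, -0.169] rows 4.2
```

>>> move_arm(
  deltas=[
    [[-0.18,-0.1,-0.01],[0,0,-0.04],1],
    [[-0.36,-0.2,-0.01],[0,0,-0.09],1],
    [[-0.53,-0.3,-0.01],[0,0,-0.13],1],
    [[-0.7,-0.4,-0.01],[0.001,0,-0.169],1],
    [[-0.76,-0.438,-0.01],[0.001,0,-0.169],1],
    [[-0.76,-0.438,-0.01],[0.001,0,-0.169],1],
    [[-0.76,-0.438,-0.01],[0.001,0,-0.169],1],
  ],
)

```text
t: 9.32
position: [0.4562, -0.1825, 0.1983]
tcp_rot: [0.539, 0.842, -0.001, -0.001]
ft_force: [-0.3, 0.7, 0.6]
finger_gap: 0.999
grip_force: 0.0
```

```bash
python3 - <<'E'
from h import *
s,p,w=wrist()
f=box(w,(.439,-.191),.08,.007,.02); print(len(f),fit(f),np.median(f[:,2]))
f=box(w,(.457,-.183),.06,.04,.1); print(len(f),fit(f),f[:,2].max())
plan(.457,-.183,.031,114.7)
E
```

```text
t 9.32 p [ 456.2 -182.5  198.3] yaw 114.71 zax [-0.003  0.    -1.   ] q [-0.38  0.07 -0.18  1.33 -0.    0.76] F [-0.3  0.7  0.6] gap 0.999 grip 0.0
4254 ([441.3, -193.4], [67.7, 94.3], 24.9) 0.012917659398216402
750 ([459.5, -185.2], [11.8, 47.3], 114.7) 0.09266795732281544
d [-0.0039, 0.0018, 0.5583] w [-0.0014, -0.0008, 0.0006] rows 2.7
```

>>> move_arm(
  deltas=[
    [[-0.011,0.006,0.2],[-0.001,-0.001,0],1],
    [[-0.011,0.006,0.4],[-0.001,-0.001,0],0.6],
    [[-0.011,0.006,0.52],[-0.001,-0.001,0],0.5],
    [[-0.011,0.006,0.557],[-0.001,-0.001,0],0.4],
    [[-0.011,0.006,0.557],[-0.001,-0.001,0],0.3],
    [[-0.011,0.006,0.557],[-0.001,-0.001,0],0],
    [[-0.011,0.006,0.557],[-0.001,-0.001,0],0],
    [[-0.011,0.006,0.557],[-0.001,-0.001,0],0],
    [[-0.011,0.006,0.557],[-0.001,-0.001,0],0],
    [[-0.011,0.006,0.557],[-0.001,-0.001,0],0],
  ],
  force=80,
)

```text
t: 10.62
position: [0.4604, -0.1856, 0.0338]
tcp_rot: [0.539, 0.842, 0.0, 0.002]
ft_force: [-0.3, 1.5, 6.5]
finger_gap: 0.128
grip_force: 79.2
```

>>> move_arm(
  deltas=[
    [[0,0,-0.15],[0,0,0],0],
    [[0,0,-0.35],[0,0,0],0],
    [[0,0,-0.53],[0,0,0],0],
    [[0,0,-0.57],[0,0,0],0],
    [[0,0,-0.57],[0,0,0],0],
  ],
)

```text
t: 11.25
position: [0.4591, -0.1852, 0.2031]
tcp_rot: [0.54, 0.842, -0.0, 0.001]
ft_force: [0.8, 0.1, -3.7]
finger_gap: 0.129
grip_force: 79.2
```

```bash
python3 - <<'E'
from h import *
st()
u=np.array([np.cos(np.radians(9.5)),np.sin(np.radians(9.5))]); c=np.array([.5758,.0670])+.051*u; print(c)
plan(*c,.2,99.5)
E
```

```text
t 11.25 p [ 459.1 -185.2  203.1] yaw 114.69 zax [ 0.001 -0.001 -1.   ] q [-0.38  0.07 -0.16  1.34 -0.    0.76] F [ 0.8  0.1 -3.7] gap 0.129 grip 79.2
[0.62610057 0.07541743]
d [0.5569, 0.8685, 0.0098] w [0.0005, 0.0011, 0.1688] rows 5.0
```

>>> move_arm(
  deltas=[
    [[0.1,0.15,0],[0,0,0.03],0],
    [[0.21,0.33,0],[0,0,0.07],0],
    [[0.32,0.5,0.005],[0,0,0.1],0],
    [[0.43,0.67,0.01],[0,0,0.14],0],
    [[0.52,0.81,0.01],[0,0,0.169],0],
    [[0.557,0.868,0.01],[0,0,0.169],0],
    [[0.557,0.868,0.01],[0,0,0.169],0],
    [[0.557,0.868,0.01],[0,0,0.169],0],
  ],
)

```text
t: 12.25
position: [0.6248, 0.0744, 0.1988]
tcp_rot: [0.646, 0.763, -0.001, 0.0]
ft_force: [-0.2, -0.1, -3.2]
finger_gap: 0.133
grip_force: 79.7
```

```bash
python3 - <<'E'
from h import *
s,p,w=wrist('w3')
f=box(w,(.606,.072),.13,.15,.186);print("foot",len(f),fit(f),np.median(f[:,2]))
f=box(w,(.575,.067),.12,.034,.046); print(len(f),fit(f))
c=s["position"][:2]
u=np.array([np.cos(np.radians(9.5)),np.sin(np.radians(9.5))]); c=np.array([.5758,.0670])+.051*u
plan(*c,.13,99.5)
E
```

```text
t 12.25 p [624.8  74.4 198.8] yaw 99.45 zax [-0.002 -0.002 -1.   ] q [ 0.12  0.33  0.15  1.39 -0.    1.53] F [-0.2 -0.1 -3.2] gap 0.133 grip 79.7
foot 12014 ([605.5, 72.5], [67.9, 94.1], 9.8) 0.17785463996192288
2376 ([575.8, 66.7], [88.2, 177.7], 9.5)
d [0.0038, 0.0047, 0.2309] w [-0.0007, 0.0011, -0.0009] rows 1.1
```

View pics/w3.png

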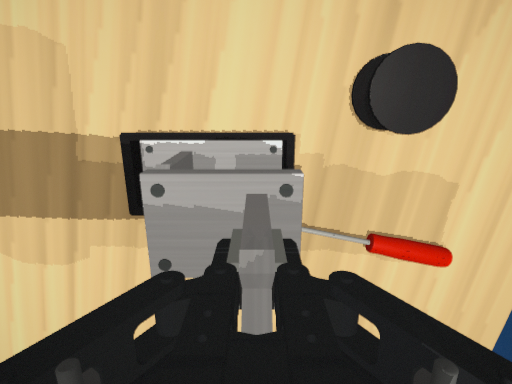

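The wrist view shows the short bracket's foot at (225,225) over the case at (208,170), with the long plate visible behind it. The measured gaps are 4 mm to the long plate and 3.6 mm to the end wall, so I go down.

>>> move_arm(
  deltas=[
    [[-0.001,0,0.1],[0,0.001,0.002],0],
    [[-0.001,0,0.2],[0,0.001,0.002],0],
    [[-0.001,0,0.28],[0,0.001,0.002],0],
    [[-0.001,0,0.35],[0,0.001,0.002],0],
    [[-0.001,0,0.4],[0,0.001,0.002],0],
    [[-0.001,0,0.42],[0,0.001,0.002],0],
    [[-0.001,0,0.44],[0,0.001,0.002],0],
    [[-0.001,0,0.46],[0,0.001,0.002],0],
    [[-0.001,0,0.46],[0,0.001,0.002],0],
  ],
)

```text
t: 13.42
position: [0.6257, 0.075, 0.0616]
tcp_rot: [0.647, 0.762, 0.0, -0.0]
ft_force: [-0.7, -0.2, -4.1]
finger_gap: 0.129
grip_force: 79.6
```

```bash
python3 - <<'E'
from h import *
s,p,w=wrist()
f=box(w,(.606,.072),.13,.036,.06);print(len(f),np.histogram(f[:,2],np.arange(.03,.06,.003))[0])
E
```

```text
t 13.43 p [625.7  75.   61.6] yaw 99.31 zax [-0.  0. -1.] q [ 0.12  0.37 -0.1   1.1   0.    1.53] F [-0.7 -0.2 -4.1] gap 0.129 grip 79.6
20898 [    0     0  3093 15681   837   224   248   263   266]
```

>>> move_arm(
  deltas=[
    [[0,0,0.015],[0,0,0],0],
    [[0,0,0.03],[0,0,0],0],
    [[0,0,0.04],[0,0,0],0],
    [[0,0,0.044],[0,0,0],0],
    [[0,0,0.044],[0,0,0],0],
  ],
)

```text
t: 14.1
position: [0.6258, 0.0751, 0.0499]
tcp_rot: [0.647, 0.762, 0.0, 0.0]
ft_force: [-3.6, 0.8, 5.6]
finger_gap: 0.128
grip_force: 81.0
```

```bash
python3 - <<'E'
from h import *
s,p,w=wrist()
f=box(w,(.606,.072),.13,.02,.06);print(len(f),np.histogram(f[:,2],np.arange(.02,.06,.002))[0])
f=box(w,(.606,.072),.065,.024,.0335);print(fit(f),np.median(f[:,2]))
E
```

```text
t 14.1 p [625.8  75.1  49.9] yaw 99.31 zax [ 0.001  0.001 -1.   ] q [ 0.12  0.38 -0.12  1.07  0.    1.53] F [-3.6  0.8  5.6] gap 0.128 grip 81.0
25007 [  332   360   361  1111 10532   968   430   725  1925  2559  3347   518
   177   206   194   206   213   256   266]
([601.3, 70.5], [71.6, 111.4], 10.3) 0.02892992769627825
```

>>> move_arm(
  deltas=[
    [[0,0,0],[0,0,0],0.45],
    [[0,0,0],[0,0,0],0.45],
    [[0,0,0],[0,0,0],0.45],
    [[0,0,-0.1],[0,0,0],0.45],
    [[0,0,-0.25],[0,0,0],0.45],
    [[0,0,-0.4],[0,0,0],0.6],
    [[0,0,-0.5],[0,0,0],0.6],
    [[0,0,-0.5],[0,0,0],0.6],
  ],
)

```text
t: 15.15
position: [0.6273, 0.0751, 0.2017]
tcp_rot: [0.647, 0.762, 0.002, 0.002]
ft_force: [-0.7, 0.1, -0.5]
finger_gap: 0.6
grip_force: 0.0
```

```bash
python3 - <<'E'
from h import *
s,p,w=wrist()
f=box(w,(.626,.075),.035,.06,.12); print("short plate",len(f),fit(f),f[:,2].max())
f=box(w,(.549,.063),.04,.06,.12); print("long plate",len(f),fit(f) if len(f) else '')
f=box(w,(.575,.067),.12,.034,.046); print("case",fit(f))
f=box(w,(.606,.072),.06,.024,.034); print("foot z",np.median(f[:,2]))
plan(.5705,.2,.2,99.5+54); plan(.5115,.3205,.16,207.5)
E
```

```text
t 15.15 p [627.3  75.1 201.7] yaw 99.31 zax [ 0.006  0.001 -1.   ] q [0.12 0.33 0.15 1.39 0.   1.53] F [-0.7  0.1 -0.5] gap 0.6 grip 0.0
short plate 826 ([626.6, 76.0], [11.9, 47.9], 100.2) 0.10802738412282079
long plate 1386 ([549.3, 62.5], [13.0, 47.7], 99.5)
case ([575.8, 66.7], [89.3, 178.1], 9.3)
foot z 0.02892746565790827
d [0.4414, -0.117, -0.0015] w [0.0016, 0.0007, -0.6022] rows 5.1
d [0.8695, -0.2465, 0.1315] w [0.0013, 0.0016, -1.2021] rows 10.1
```

>>> move_arm(
  deltas=[
    [[0.08,-0.02,0],[0,0,-0.11],0.8],
    [[0.17,-0.04,0],[0,0,-0.22],1],
    [[0.26,-0.07,0],[0,0,-0.33],1],
    [[0.35,-0.1,0],[0,0,-0.44],1],
    [[0.44,-0.12,0],[0,0,-0.55],1],
    [[0.53,-0.15,0.02],[0.001,0.001,-0.66],1],
    [[0.62,-0.18,0.04],[0.001,0.001,-0.77],1],
    [[0.7,-0.2,0.05],[0.001,0.001,-0.88],1],
    [[0.78,-0.22,0.05],[0.001,0.001,-0.99],1],
    [[0.87,-0.247,0.05],[0.001,0.001,-1],1],
    [[0.87,-0.247,0.05],[0.001,0.001,-1],1],
  ],
)

```text
t: 16.58
position: [0.5092, 0.3215, 0.1818]
tcp_rot: [-0.082, 0.997, -0.001, -0.002]
ft_force: [0.1, -1.5, -0.0]
finger_gap: 0.998
grip_force: 0.0
```

```bash
python3 - <<'E'
from h import *
s,p,w=wrist()
f=box(w,(.5115,.3205),.09,.036,.06); print(len(f),fit(f),f[:,2].max())
g=f[f[:,2]>.05]; print("sleeve top",len(g),fit(g))
plan(.5115,.3205,.19,207.5)
E
```

```text
t 16.57 p [509.2 321.5 181.8] yaw -170.56 zax [-0.004 -0.001 -1.   ] q [0.56 0.28 0.04 1.34 0.   0.4 ] F [ 0.1 -1.5 -0. ] gap 0.998 grip 0.0
3715 ([512.6, 323.8], [35.7, 130.3], 25.9) 0.055017103895986075
sleeve top 890 ([512.3, 323.9], [21.9, 46.1], 25.9)
d [-0.0056, -0.0015, -0.0263] w [-0.0003, -0.0024, -0.2013] rows 1.7
```

>>> move_arm(
  deltas=[
    [[-0.011,0.004,0.05],[0,-0.002,-0.09],1],
    [[-0.011,0.004,0.2],[0,-0.002,-0.186],1],
    [[-0.011,0.004,0.36],[0,-0.002,-0.186],0.9],
    [[-0.011,0.004,0.5],[0,-0.002,-0.186],0.8],
    [[-0.011,0.004,0.559],[0,-0.002,-0.186],0.7],
    [[-0.011,0.004,0.559],[0,-0.002,-0.186],0.6],
    [[-0.011,0.004,0.559],[0,-0.002,-0.186],0.2],
    [[-0.011,0.004,0.559],[0,-0.002,-0.186],0.2],
    [[-0.011,0.004,0.559],[0,-0.002,-0.186],0.2],
    [[-0.011,0.004,0.559],[0,-0.002,-0.186],0.2],
    [[-0.011,0.004,0.559],[0,-0.002,-0.186],0.2],
  ],
  force=60,
)

```text
t: 18.0
position: [0.5141, 0.3236, 0.018]
tcp_rot: [-0.226, 0.974, 0.001, 0.002]
ft_force: [-3.3, 4.0, 7.6]
finger_gap: 0.405
grip_force: 60.7
```

>>> move_arm(
  deltas=[
    [[0,0,-0.03],[0,0,0],0.2],
    [[0,0,-0.15],[0,0,0],0.2],
    [[0,0,-0.35],[0,0,0],0.2],
    [[0,0,-0.53],[0,0,0],0.2],
    [[0,0,-0.62],[0,0,0],0.2],
    [[0,0,-0.62],[0,0,0],0.2],
  ],
)

```text
t: 18.75
position: [0.5143, 0.3223, 0.2047]
tcp_rot: [-0.225, 0.974, 0.001, 0.003]
ft_force: [0.1, -0.0, -3.0]
finger_gap: 0.405
grip_force: 60.1
```

```bash
python3 - <<'E'
from h import *
s,p,w=wrist('w4')
c=(np.array([549.3,62.5])+np.array([626.6,76.0]))/2000; print(c)
# roller in tool frame
r=R.from_quat(s["tcp_rot"]); t=r.inv().apply(w.reshape(-1,3)-s["position"])
m=(np.abs(t[:,0])<.08)&(np.abs(t[:,1])<.03)&(t[:,2]>-.05)&(t[:,2]<.01)
q=t[m]; print(len(q),fit(q) if len(q) else '', np.round(np.percentile(q,[1,99],axis=0),4).tolist())
plan(*c,.2,189.7)
E
```

```text
t 18.75 p [514.3 322.3 204.7] yaw -153.97 zax [ 0.006  0.003 -1.   ] q [ 0.56  0.28  0.09  1.38 -0.    0.11] F [ 0.1 -0.  -3. ] gap 0.405 grip 60.1
[0.58795 0.06925]
17699 ([14.6, 2.0], [58.6, 104.6], 18.7) [[-0.031, -0.0277, -0.0486], [0.0658, 0.0279, -0.012]]
d [0.1466, -0.8656, 0.0076] w [0.0, 0.0019, 0.1815] rows 4.2
```

View pics/w4.png

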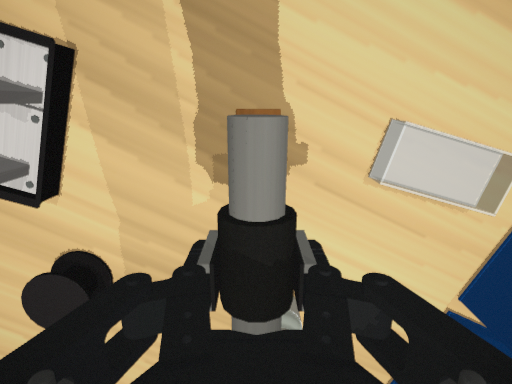

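The wrist view shows the roller held squarely by its sleeve at (257,262), its visible end centred at (257,115). I carry it over the plates.

>>> move_arm(
  deltas=[
    [[0.03,-0.17,0.002],[0,0,0.04],0.2],
    [[0.06,-0.35,0.004],[0,0,0.08],0.2],
    [[0.09,-0.53,0.006],[0,0.001,0.12],0.2],
    [[0.12,-0.7,0.008],[0,0.002,0.16],0.2],
    [[0.14,-0.82,0.008],[0,0.002,0.181],0.2],
    [[0.147,-0.866,0.008],[0,0.002,0.181],0.2],
    [[0.147,-0.866,0.008],[0,0.002,0.181],0.2],
    [[0.147,-0.866,0.008],[0,0.002,0.181],0.2],
  ],
)

```text
t: 19.8
position: [0.587, 0.0703, 0.1988]
tcp_rot: [-0.086, 0.996, 0.0, -0.001]
ft_force: [-0.4, 1.4, -3.1]
finger_gap: 0.401
grip_force: 60.4
```

```bash
python3 - <<'E'
from h import *
s,p,w=wrist('w5')
f=box(w,(.5493,.0625),.035,.085,.12); print("plate A",len(f),fit(f) if len(f)>3 else '')
f=box(w,(.6266,.076),.035,.085,.12); print("plate B",len(f),fit(f) if len(f)>3 else '')
plan(.588,.0692,.13,189.7)
E
```

```text
t 19.8 p [587.   70.3 198.8] yaw -170.17 zax [-0.003  0.    -1.   ] q [ 0.12  0.26  0.05  1.37  0.   -0.05] F [-0.4  1.4 -3.1] gap 0.401 grip 60.4
plate A 45 ([552.7, 40.5], [1.9, 11.5], 8.4)
plate B 0 
d [-0.0029, -0.0049, 0.2301] w [0.0004, -0.0015, 0.0017] rows 1.1
```

View pics/w5.png

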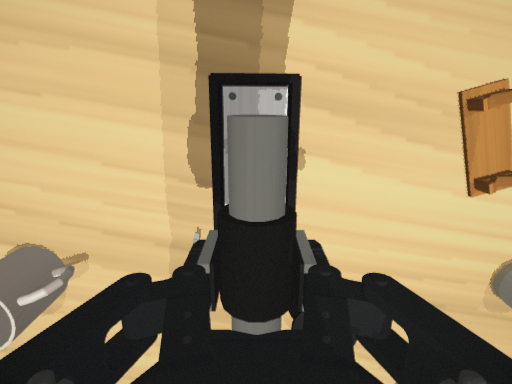

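The wrist view shows the roller at (257,165), lined up along the case at (255,150). I lower it into the notches.

>>> move_arm(
  deltas=[
    [[-0.003,-0.005,0.1],[0,-0.001,0.002],0.2],
    [[-0.003,-0.005,0.2],[0,-0.001,0.002],0.2],
    [[-0.003,-0.005,0.27],[0,-0.001,0.002],0.2],
    [[-0.003,-0.005,0.31],[0,-0.001,0.002],0.2],
    [[-0.003,-0.005,0.335],[0,-0.001,0.002],0.2],
    [[-0.003,-0.005,0.35],[0,-0.001,0.002],0.2],
    [[-0.003,-0.005,0.35],[0,-0.001,0.002],0.2],
  ],
)

```text
t: 20.72
position: [0.5887, 0.0681, 0.0947]
tcp_rot: [-0.084, 0.997, 0.0, 0.0]
ft_force: [0.3, -0.2, -2.3]
finger_gap: 0.404
grip_force: 60.4
```

```bash
python3 -c "
from h import *
st()"
```

```text
t 20.73 p [588.7  68.1  94.7] yaw -170.42 zax [ 0.  0. -1.] q [ 0.12  0.28 -0.14  1.14  0.   -0.05] F [ 0.3 -0.2 -2.3] gap 0.404 grip 60.4
```

>>> move_arm(
  deltas=[
    [[0,0,0.006],[0,0,0],0.2],
    [[0,0,0.012],[0,0,0],0.2],
    [[0,0,0.014],[0,0,0],0.2],
    [[0,0,0.014],[0,0,0],0.2],
  ],
)

```text
t: 21.22
position: [0.5889, 0.0682, 0.091]
tcp_rot: [-0.084, 0.997, 0.0, 0.001]
ft_force: [-1.9, 1.6, 3.8]
finger_gap: 0.398
grip_force: 61.0
```

```bash
python3 -c "
from h import *
s,p,w=wrist()
f=box(w,(.588,.069),.075,.105,.13); print(len(f),fit(f),np.percentile(f[:,2],[50,95,99]))
"
```

```text
t 21.23 p [588.9  68.2  91. ] yaw -170.42 zax [ 0.001  0.001 -1.   ] q [ 0.12  0.29 -0.15  1.13  0.   -0.05] F [-1.9  1.6  3.8] gap 0.398 grip 61.0
17026 ([576.7, 67.0], [61.9, 109.0], 9.6) [0.11976001 0.125836   0.12933412]
```

>>> move_arm(
  deltas=[
    [[0,0,0],[0,0,0],0.5],
    [[0,0,0],[0,0,0],0.7],
    [[0,0,0],[0,0,0],0.85],
    [[0,0,0],[0,0,0],0.85],
    [[0,0,-0.08],[0,0,0],0.85],
    [[0,0,-0.2],[0,0,0],0.85],
    [[0,0,-0.35],[0,0,0],0.85],
    [[0,0,-0.5],[0,0,0],0.85],
    [[0,0,-0.5],[0,0,0],0.85],
  ],
)

```text
t: 22.4
position: [0.5902, 0.0681, 0.2444]
tcp_rot: [-0.083, 0.997, 0.0, 0.003]
ft_force: [-0.1, 0.8, -0.3]
finger_gap: 0.847
grip_force: 0.0
```

```bash
python3 -c "
from h import *
s,p,w=wrist('w6')
f=box(w,(.588,.069),.085,.109,.14); print('roller',len(f),fit(f),np.percentile(f[:,2],[50,95,99]))
f=box(w,(.576,.067),.12,.034,.046); print('case',fit(f))
f=box(w,(.606,.072),.06,.024,.034); print('foot z',len(f),np.median(f[:,2]))
f=f=box(w,(.549,.0625),.04,.085,.112); print('plate A',len(f),fit(f))
f=f=box(w,(.6266,.076),.04,.085,.112); print('plate B',len(f),fit(f))
"
```

```text
t 22.4 p [590.2  68.1 244.4] yaw -170.42 zax [ 0.007  0.001 -1.   ] q [ 0.11  0.25  0.15  1.46  0.   -0.05] F [-0.1  0.8 -0.3] gap 0.847 grip 0.0
roller 4020 ([587.5, 69.8], [35.4, 129.3], 10.4) [0.11925322 0.1250218  0.12574986]
case ([576.2, 67.4], [89.6, 177.2], 9.5)
foot z 1370 0.028914873897888715
plate A 485 ([552.0, 63.5], [47.4, 60.2], 4.6)
plate B 400 ([623.9, 75.8], [48.3, 55.2], 21.1)
```

View pics/w6.png

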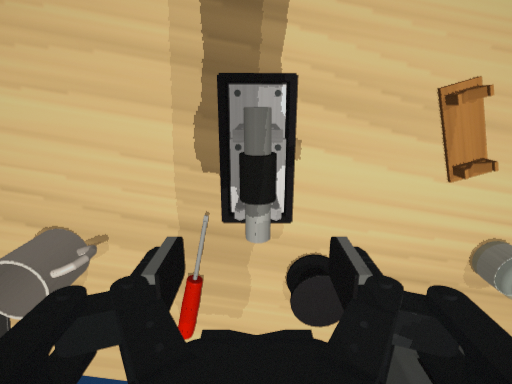

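The wrist view shows the roller at (257,175) cradled in both plates, with its sleeve at (257,177) free between them. Heights match: sleeve top 125 mm, short foot top 29 mm. I hand the job in.

```bash
python3 -c "
from plant import arm
print(arm.job_done())"
```

```text
the job is handed in; nothing more can be done
None
```

The changeover kit is packed and handed in after about 22 s of the 72 s: the last wrist measurements show both brackets flat in the case and the roller seated in both notches, with its sleeve free between the plates; the judge returned no verdict.

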